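Reset the jar lane with a flat screwdriver

TASK

The packing lane has to be reset for the next jar size: with the square-handled flat screwdriver from the rack, turn the slotted adjuster until the moving guide's pointer stands opposite the point of the pointed index clip on the rail. The slot can stand at any angle, so press the blade on the screw only lightly and turn it until it drops in, then seat it down into the slot and keep it there while you set the pointer. Then put the screwdriver back upright in the rack hole it came from, and leave the jars, the other tools and the rest of the bench as they are.

Things in the scene. Friction and masses are not known exactly. Their poses are not given: they have to be found in the camera images.
- driver: Flat screwdriver, 180 mm long, 160 g, hanging upright by its collar in one of the rack's three holes. Origin: centre of the blade's end; z runs up the shaft to the handle. Shaft 8 mm across up to z = 95 mm; round black collar 32 mm across, z = 95 to 102 mm. The two other tools in the rack have thinner, round grey handles and end 20 mm lower.
- blade_tip (a point): Centre of the blade's end: the screwdriver's origin and axes. Blade 14 mm wide along x, 3 mm thick along y, 16 mm long.
- handle (a point): Centre of the screwdriver's wooden handle, 139 mm above the blade's end, with the screwdriver's axes. Square section 26 x 26 mm, faces square to x and y (so the blade is parallel to two of the faces), 75 mm long (z = 101 to 176 mm of the screwdriver), with a small steel cap on top to 180 mm.
- rack: Blue steel tool rack, fixed; origin under its centre, z up. Shelf plate 70 x 210 mm (x, y), 12 mm thick, its top 117 mm up, open underneath over a 5 mm foot plate, end plates at y = +-101 mm. Three round through holes, 19 mm in diameter, at x = 0 and y = -62, 0 and +62 mm; a tool hangs by its collar in each. Which tool hangs where varies.
- jig: Jar lane, fixed: grey base plate 220 x 260 mm (x, y), 12 mm thick; origin under its centre, z up. Aluminium gear housing 64 x 64 mm, top at z = 50 mm, round the adjuster at x = -60, y = +30 mm. Fixed steel guide 67 mm high along x at y = -117 mm; moving guide 64 mm high near y = 0. Dark index rail along y at x = 94 mm, y = 20 to 110 mm, top at z = 42 mm.
- screw_top (a point): Centre of the top of the adjuster's brass screw head, on its upright axis, as it stands unpressed, 58 mm above the table; head 24 mm across. Its axes stay those of the jar lane and do not show the slot's angle, which varies. The head is sprung: pressed, it sinks up to 3 mm, starting at about 2 N and rising 1.2 N per mm, and comes back up when let go.
- slot_floor (a point): Centre of the slot's floor, 8 mm below the top of the head, unpressed (axes those of the jar lane, not turning). The straight slot, 5.4 mm wide, runs right across the head. The screw turns with about 0.08 N m and stays where it is left; a blade pressed lightly and turned slides over the head until it lines up with the slot, and then the head springs up round it; pushed on down, the blade reaches the floor.
- pointer (a point): Tip of the steel pointer on the moving guide, 50 mm high, pointing along the jar lane's +x. It slides along the jar lane's y: turning the screw anticlockwise as seen from above moves it towards +y, clockwise towards -y, 5 mm for each radian (31 mm a turn), with no end stop within the range needed.
- mark (a point): Tip of the pointed index clip (aluminium, 12 mm wide, on the index rail), pointing along the jar lane's -x towards the pointer, 50 mm high, about 2.5 mm beyond the pointer's tip. Axes those of the jar lane; when set, the pointer's y in this frame is 0. The pointer starts 7 to 17 mm to one side.
- blank: The other index clip on the rail, of the same size but with a flat nose and no point; it plays no part.
- awl: Bystander: thin tool with round grey handle 20 mm across, hanging in the rack; top 160 mm above its tip. Origin at its tip.
- nutdriver: Bystander: tool with round grey handle 24 mm across, hanging in the rack; top 160 mm above its tip. Origin at its lower end.
- jar_a: Bystander: filled jar with brass-coloured lid, 67 mm across, 76 mm high, standing in the jar lane between the guides. Origin under its centre.
- jar_b: Bystander: same kind of jar, standing on the table between rack and jar lane.
- jar_c: Bystander: same kind of jar, beyond the rack on the right.
- tape_roll: Bystander: clear tape ring lying flat, 92 mm across, 48 mm high, near the robot.
- carton: Bystander: closed cardboard box 100 x 140 x 90 mm on the far side.
- dispenser: Bystander: blue desk tape dispenser, 160 x 62 x 88 mm, on the far side.
- marker: Bystander: black marker pen lying on the table, 14 mm thick, 130 mm long.
Mind the look-alikes: they are no part of the job. What is shaped like the driver but green or purple is not meant.

How it is judged (in metres and radians):
On the way, in this order (a step that is already met when the one before it is completed fails the run):
1. the flat screwdriver is out of the rack (z of blade_tip in the frame of rack above 0.119 m), for 0.1 s.
2. the blade has dropped into the screw's slot (z of blade_tip in the frame of screw_top below -0.005 m and horizontal distance between blade_tip and screw_top below 0.005 m), for 0.2 s.
3. with the blade still in the slot, the pointer is brought opposite the pointed clip (all of step 2 and y of pointer in the frame of mark between -0.002 and 0.002 m), for 0.2 s.
At the end, for the whole second after the job is handed in: The pointer stands within 2 mm, along the rail, of the point of the pointed index clip, and the flat screwdriver hangs at rest by its collar in the rack hole it came from (blade end within 15 mm of where it began, under 0.1 rad from upright) (y of pointer in the frame of mark between -0.002 and 0.002 m and distance of driver from where it was at the start of the episode below 0.015 m and angle between driver's own z axis and vertical below 0.1 rad and z of blade_tip in the frame of rack above 0.016 m and linear speed of driver below 0.02 m/s); the robot touches nothing.
It fails at once if the screwdriver is pressed or forced on the jar lane with more than 60 N (contact force between driver and jig above 60 N).
It fails at once if a jar is moved more than 20 mm (distance of any of jar_a, jar_b, jar_c from where it was at the start of the episode above 0.02 m).
It fails at once if another tool in the rack is moved more than 20 mm (distance of any of awl, nutdriver from where it was at the start of the episode above 0.02 m).
It fails at once if another thing on the bench is moved more than 20 mm (distance of any of tape_roll, carton, dispenser, marker from where it was at the start of the episode above 0.02 m).
It also fails if it takes over 72 s, if anything falls off the work surface, if the arm or the gripper's body presses on something with over 40 N, if the wrist force passes 120 N, or if a joint passes its speed limit or range.

ROBOT

A 6-joint arm with a two-finger parallel gripper is mounted at the origin on the work surface. World frame = base frame: x ahead of the robot, y to its left, z up, the work surface at z = 0. Lengths are in m, angles in degrees, forces in N, time in s.
With the tool pointing down it reaches from about 0.4 to 0.825 m from the base axis. Payload 7 kg.
Tool frame: the origin (TCP) lies at the very end of the fingers, on their centre line; the grasp point (between the pads) lies 19 mm behind it (ctrl.pinch_z is the distance from the TCP to the grasp point, in m); z points along the fingers, x is the direction in which the jaws open and shut, and the axes are right-handed (so a half turn about z gives the same grasp; the last joint's range is limited). The gripper opens to 88 mm and grips with 3 to 60 N. Pads are 19 mm wide; open, the fingers measure 130 mm over their backs; the gripper's body (78 mm by 193 mm) begins 47 mm behind the grasp point.
Start: joints at [85.778, 20.546, 0.682, 0, -70.136, -16.507], TCP at [0.239, 0.631, 0.227] pointing down, gripper open.
Joint ranges: [-176.03, 176.03], [-82.01, 121.73], [-58.28, 71.71], [-173.87, 95.51], [-174.79, -0.11], [-173.66, 173.66]. Speed limits (degrees/s): [136.94, 136.94, 172.46, 180, 180, 180].

INTERFACE

Orientations are given as [roll, pitch, yaw] about the fixed x, y, z axes, in that order (R = Rz(yaw) Ry(pitch) Rx(roll)).
In Python, from plant import ctrl gives the robot as it stands.
- The arm moves only by the tool carry_out, never from a script. Its argument "increments" is a list of rows, each a list of 7 numbers: the turn, a rotation vector about the world's x, y, z in degrees, then the shift along the world's x, y, z in mm, then the closure, from 0 (fully open) to 1 (shut). In form: [[ax, ay, az, dx, dy, dz, grip], ...]. A call has 1 to 20 rows; each row is the pose to reach, as a shift and turn from the pose commanded when the call began; what a row does not reach only later rows make up. A row lasts 1/8 s, in which the tool goes at most 62.5 mm and 10.7 degrees, less where a joint would pass 70% of its speed; a pose out of reach is approached as far as the arm can. A call with a gripper value outside its range is refused whole. The fingers move at their own pace and stop on an object; the grip force is fixed at half the most. Time passes only in rows, so rows that repeat a pose let the fingers close. It gives the time, the measured TCP pose, the force and the opening at its end, in the units of the state.
- ctrl.get_obs(): the state, without advancing time (a new reading comes with each control period).
- ctrl.snapshot(name): name is "scene" or "top"; returns a dict with "pixels" (420x560x3 uint8, blue, green, red), "intrinsics" (3x3 intrinsics, pixels), "dist" ([k1, k2, p1, p2, k3] as OpenCV has them; the pictures are not rectified), "rvec" (rotation vector, rad) and "tvec" (3), from world to camera coordinates, as OpenCV has them. Camera axes: x right, y down, z forward; pixel columns grow to the right and rows downward; lengths in m; the calibration is good to about 2 mm. A picture is of the moment at which its call begins. There is no depth.
- ctrl.close_job(): hands the job in, once; it reports no verdict.
Trained networks look in a picture, given as the dict that the camera call returned (one of the last four; its "shot" number tells which), for a name from the list of things; names that differ only in an ending like _2 or _b are one class to them, and where a whole thing is asked for, a point or a joint stands for the part that bears it (a point fixed in the world has none). Each returns a list of dicts, best first, with "confidence" (0 to 1); they miss things now and then, are a little off and sometimes report something else, mostly with a low value. They report only what shows in the picture. A call takes as long as a camera call. They do not tell look-alikes from the thing itself.
- ctrl.search_frame(picture, label): "centre" ([x, y, z] in m, in world coordinates, good to about 4 mm: the middle of the surface that is visible of it).
- ctrl.outline_of(picture, label): "pixels" (420x560 bool, what is visible of it).
The state is a dict: "clock": time; "joint_pos": joint angles; "qvel": joint speeds; "tau": joint torques, N m; "tool_pos": TCP position; "orientation": TCP orientation; "force": force on the tool from outside, world axes, zero at the start; "moment": the same for the moment, N m; "opening": finger opening in m.
Only numpy, scipy, OpenCV 4.12 (cv2) and the standard library are available. Lean on these libraries where they do the work, as an engineer would, in place of code of your own. Each camera call takes 0.05 s, during which the arm holds its last target. There are 200 camera calls.

## Working session

There is one attempt and no reset: what is moved stays moved. The work goes in short steps, Python scripts to look and compute and a tool call to move; the robot and the scene stay as the last step left them, time stands still between calls to the robot, and variables do not carry over. Pictures are saved under pics/ and viewed, about 8 in all and at most 12, crops included, and the job is handed in when it is done.

Besides the shell and the picture viewer there is one more tool, called by a JSON object that holds its "name" and its "arguments", one argument or row to a line. carry_out: Moves the arm, as the interface text tells. Its arguments: {"type":"object","properties":{"increments":{"type":"array"}},"required":["increments"]}

```bash
mkdir -p pics; cat > h.py <<'E'
import numpy as np, cv2
from plant import ctrl
def cam(s):
    R=cv2.Rodrigues(np.array(s["rvec"],float))[0]; return R,np.array(s["tvec"],float).ravel(),np.array(s["intrinsics"],float),np.array(s["dist"],float)
def proj(s,P):
    R,t,K,d=cam(s); return cv2.projectPoints(np.atleast_2d(np.array(P,float)),cv2.Rodrigues(R)[0],t,K,d)[0][:,0]
def unproj(s,uv,z):
    R,t,K,d=cam(s); n=cv2.undistortPoints(np.array(uv,float).reshape(-1,1,2),K,d)[:,0]
    r=np.c_[n,np.ones(len(n))]@R; c=-R.T@t; return c+r*((z-c[2])/r[:,2])[:,None]
E
python3 - <<'E'
from h import *
S={n:ctrl.snapshot(n) for n in("scene","top")}
for n,s in S.items():
    cv2.imwrite(f"pics/{n}0.png",s["pixels"]); R,t,K,d=cam(s); print(n,"cam",(-R.T@t).round(3),K[0,0])
    for l in("driver","handle","rack","jig","screw_top","pointer","mark","blank","awl","nutdriver","jar_a","jar_b","jar_c"):
        r=ctrl.search_frame(s,l)
        print(l,[(np.round(q["centre"],3).tolist(),round(q["confidence"],2),proj(s,q["centre"])[0].round().tolist()) for q in r[:3]])
print(ctrl.get_obs())
E
```

```text
scene cam [ 1.096 -0.304  0.97 ] 471.06293996669103
driver [([0.527, -0.182, 0.166], 0.9, [202.0, 210.0]), ([0.395, -0.228, 0.144], 0.87, [161.0, 180.0]), ([0.618, -0.184, 0.145], 0.86, [219.0, 249.0])]
handle [([0.618, -0.185, 0.143], 0.69, [219.0, 250.0]), ([0.52, -0.179, 0.167], 0.56, [202.0, 207.0]), ([0.399, -0.229, 0.143], 0.56, [162.0, 182.0])]
rack [([0.515, -0.253, 0.108], 0.86, [172.0, 233.0]), ([0.523, -0.18, 0.169], 0.2, [201.0, 207.0])]
jig [([0.604, 0.147, 0.013], 0.81, [346.0, 219.0])]
screw_top [([0.6, 0.144, 0.009], 0.73, [344.0, 219.0])]
pointer [([0.646, 0.162, 0.05], 0.86, [363.0, 221.0]), ([0.528, -0.181, 0.17], 0.74, [202.0, 209.0])]
mark [([0.665, 0.247, 0.05], 0.54, [398.0, 213.0])]
blank [([0.524, -0.177, 0.169], 0.59, [203.0, 207.0]), ([0.604, 0.145, 0.01], 0.32, [345.0, 220.0])]
awl [([0.511, -0.237, 0.15], 0.54, [175.0, 219.0]), ([0.341, -0.389, 0.014], 0.26, [101.0, 222.0])]
nutdriver [([0.502, -0.3, 0.146], 0.74, [146.0, 228.0])]
jar_a [([0.648, 0.085, 0.087], 0.95, [337.0, 225.0]), ([0.663, -0.401, 0.075], 0.88, [130.0, 328.0]), ([0.687, -0.08, 0.074], 
[... 1643 characters left out ...]
 ([0.645, -0.395, 0.075], 0.76, [399.0, 174.0])]
{'clock': 1.4, 'joint_pos': array([ 8.57798097e+01,  2.05452558e+01,  6.78814052e-01,  3.18680177e-04,
       -7.01366004e+01, -1.65081629e+01]), 'qvel': array([-0.01466294,  0.06414109,  0.05835293,  0.12885055, -0.05639234,
        0.01333485]), 'tau': array([-1.22080641e-03, -5.82375634e+01,  2.93286628e+01,  7.00271085e+00,
        1.22959341e-02, -4.40176416e-05]), 'tool_pos': array([0.23890325, 0.63125077, 0.22655079]), 'orientation': array([-1.79998848e+02, -2.83162980e-03, -1.10728245e+02]), 'force': array([-0.95176845, -0.4078345 ,  0.27691993]), 'moment': array([-0.02980724, -0.03284357,  0.01283602]), 'opening': 0.08763716446525607}
```

```bash
python3 - <<'E'
import cv2,numpy as np
a=cv2.imread("pics/scene0.png");b=cv2.imread("pics/top0.png")
cv2.imwrite("pics/v1.png",cv2.resize(a[130:380,80:440],(800,556),interpolation=3))
r=cv2.resize(b[140:290,160:440],(800,429),interpolation=3)
cv2.imwrite("pics/v2.png",r)
E
```

```text
(no output)
```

View pics/v1.png

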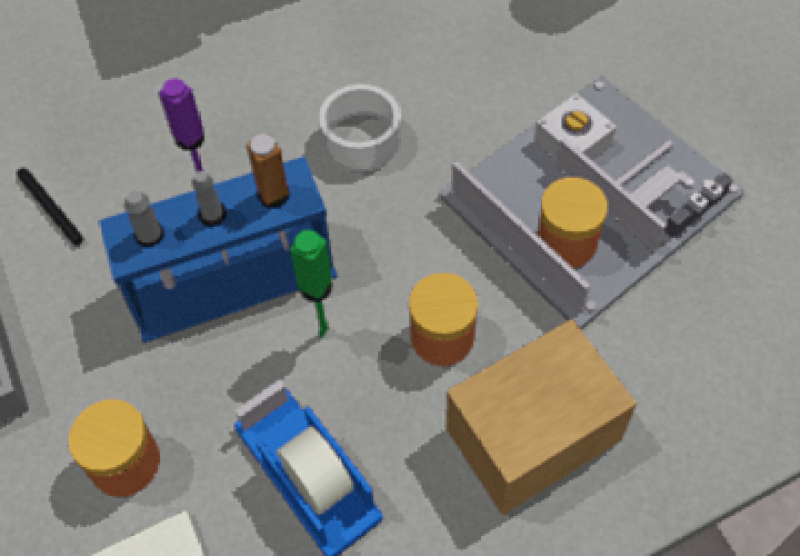

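View pics/v2.png

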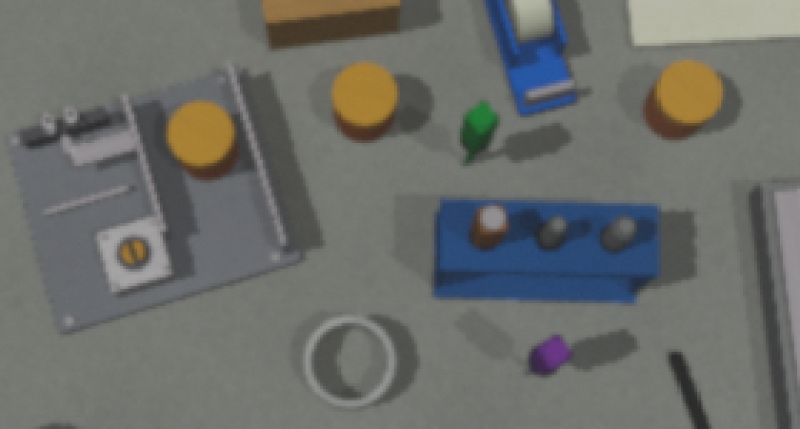

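```bash
cat > fit.py <<'E'
from h import *
from scipy.optimize import least_squares
def rot(a): return np.array([[np.cos(a),-np.sin(a)],[np.sin(a),np.cos(a)]])
def tow(p,P): P=np.atleast_2d(np.array(P,float)); return np.c_[P[:,:2]@rot(p[2]).T+p[:2],P[:,2]]
E
python3 - <<'E'
from fit import *
S={n:ctrl.snapshot(n) for n in("scene","top")}
import pickle; pickle.dump(S,open("S.pkl","wb"))
s,t=S["scene"],S["top"]
C=[[-.11,-.13,.012],[-.11,.13,.012],[.11,.13,.012],[.11,-.13,.012]]
u1=np.array([[440,195],[600,80],[742,192],[583,322]])/2.2222+[80,130]
u2=np.array([[300,258],[62,332],[10,140],[232,70]])/2.857+[160,140]
f=lambda p:np.r_[(proj(s,tow(p,C))-u1).ravel(),(proj(t,tow(p,C))-u2).ravel()]
q=least_squares(f,[.58,.16,.25]); p=q.x
print("jig",p[:2].round(4),np.degrees(p[2]).round(2),f(p).round(1))
np.save("jig.npy",p)
print("screw",tow(p,[-.06,.03,.058]).round(4))
print("cap",unproj(s,[[263/2.222+80,143/2.222+130]],.202),unproj(t,[[492/2.857+160,216/2.857+140]],.202))
# rack shelf corners top z .117
D=[[-.035,-.105,.117],[-.035,.105,.117],[.035,.105,.117],[.035,-.105,.117]]
w2=np.array([[660,272],[436,268],[442,202],[660,206]])/2.857+[160,140]
print("rackc",unproj(t,w2,.117).round(3)); w1=np.array([[101,218],[305,160],[325,208],[115,272]])/2.222+[80,130]
print(unproj(s,w1,.117).round(3))
def crop(i,c,w,h,k): 
    x,y=[int(v) for v in c]; return cv2.resize(i[y-h:y+h,x-w:x+w],None,fx=k,fy=k,interpolation=cv2.INTER_CUBIC)
rail=tow(p,[.08,.06,.05]); sc=tow(p,[-.06,.03,.058])
A=crop(s["pixels"],proj(s,rail)[0],25,18,8); B=crop(t["pixels"],proj(t,rail)[0],25,18,8)
Cc=crop(s["pixels"],proj(s,sc)[0],25,18,8); D=crop(s["pixels"],(200,207),25,18,8)
print([proj(x,rail)[0] for x in(s,t)],proj(s,sc)[0],proj(t,sc)[0])
cv2.imwrite("pics/v3.png",np.vstack([np.hstack([A,B]),np.hstack([Cc,D])]))
E
```

```text
jig [0.5936 0.1533] 14.36 [-1.  -1.7 -0.2 -3.3  1.3 -2.7 -0.5  1.6  1.1 -1.  -0.5  0.3 -2.  -1.8
  3.  -2.9]
screw [[0.528  0.1675 0.058 ]]
cap [[ 0.51348869 -0.17860268  0.202     ]] [[ 0.5105139  -0.17721832  0.202     ]]
rackc [[ 0.462 -0.343  0.117]
 [ 0.48  -0.129  0.117]
 [ 0.544 -0.14   0.117]
 [ 0.527 -0.35   0.117]]
[[ 0.462 -0.338  0.117]
 [ 0.488 -0.135  0.117]
 [ 0.55  -0.14   0.117]
 [ 0.527 -0.344  0.117]]
[array([390.28369884, 212.88840179]), array([184.22107241, 186.16750992])] [339.20111079 182.55792211] [206.98189365 227.27029038]
```

View pics/v3.png

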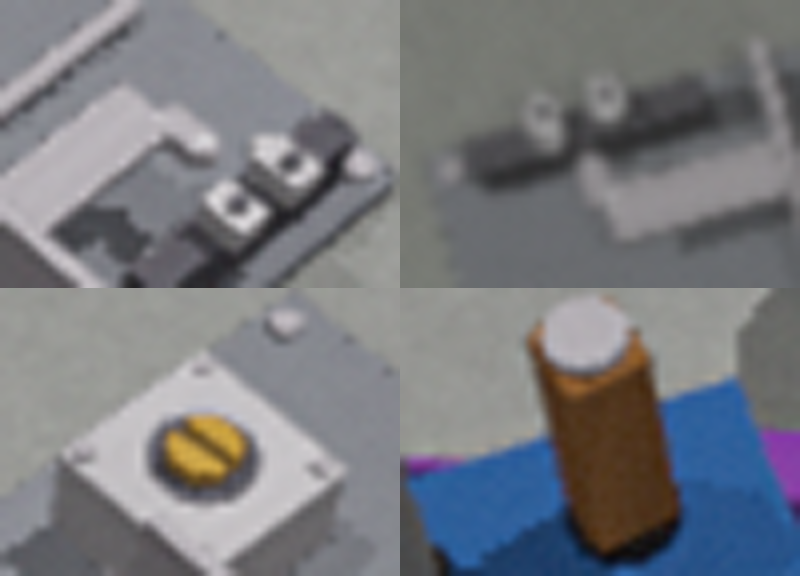

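```bash
python3 - <<'E'
from fit import *
import pickle; S=pickle.load(open("S.pkl","rb")); s,t=S["scene"],S["top"]
px=lambda o,P:(np.array(P,float)+.5)/8-.5+o
oA=[365,194];oC=[314,164];oD=[175,189];oB=[184-25,186-18]
O=np.array([.032])
P=np.array([[-.06+.032,.03+.032,.05],[-.06-.032,.03+.032,.05],[-.06-.032,.03-.032,.05],[-.06,.03,.058],[.11,.13,.012]])
# scene: image right = jig +x&+y ; top corner = (-x,+y), right=(+x,+y), left=(-x,-y)
u=np.r_[px(oC,[[345,182],[205,64],[65,169],[203,162]]),px(oA,[[388,182]])]
ut=np.array([[133,253]])/2.857+[160,140]
f=lambda p:np.r_[(proj(s,tow(p,P))-u).ravel(),.5*(proj(t,tow(p,P[3:4]))-ut).ravel()]
p=least_squares(f,np.load("jig.npy")).x; np.save("jig.npy",p)
print("jig",p[:2].round(4),np.degrees(p[2]).round(2),f(p).round(1),"screw",tow(p,P[3:4]).round(4))
def inj(w): return (w[:,:2]-p[:2])@rot(p[2])
m=unproj(s,px(oA,[[256,140],[207,150],[285,165],[238,205]]),.05)
print("scene mark,ptr,clipP,clipB jig:",inj(m).round(4).tolist())
m=unproj(t,px(oB,[[155,145],[192,162],[145,110],[205,95]]),.05)
print("top  :",inj(m).round(4).tolist())
sl=unproj(s,px(oC,[[183,142],[238,184]]),.058); d=sl[1]-sl[0]; print("slot world angle",np.degrees(np.arctan2(d[1],d[0])),sl)
h=unproj(s,px(oD,[[130,57],[170,107],[250,72]]),.198); print(h.round(4),[np.degrees(np.arctan2(*(e[1::-1]))).round(1) for e in np.diff(h,axis=0)],np.linalg.norm(np.diff(h,axis=0),axis=1))
print("cap",unproj(s,px(oD,[[185,47]]),.202),"hcentre",((h[0]+h[2])/2).round(4))
# bottom of the blade-handle front edge
print("bottom front corner",unproj(s,px(oD,[[205,267]]),.123))
o=ctrl.get_obs(); print(o["clock"])
E
```

```text
jig [0.5949 0.1494] 12.54 [ 0.3  0.4 -0.3 -0.3 -1.4 -0.7  0.  -0.5  1.5  0.2  0.5 -1. ] screw [[0.5298 0.1656 0.058 ]]
scene mark,ptr,clipP,clipB jig: [[0.0835, 0.0821], [0.0767, 0.0682], [0.0951, 0.0819], [0.0959, 0.0605]]
top  : [[0.0842, 0.084], [0.0741, 0.0725], [0.0981, 0.0843], [0.0975, 0.0619]]
slot world angle 16.48003811486479 [[0.5215783  0.16346714 0.058     ]
 [0.54323339 0.16987347 0.058     ]]
[[ 0.5066 -0.193   0.198 ]
 [ 0.526  -0.1897  0.198 ]
 [ 0.525  -0.1675  0.198 ]] [np.float64(9.6), np.float64(92.6)] [0.01966091 0.02226249]
cap [[ 0.51305646 -0.179904    0.202     ]] hcentre [ 0.5158 -0.1802  0.198 ]
bottom front corner [[ 0.52463274 -0.18985963  0.123     ]]
1.5
```

{"name": "carry_out", "arguments": {
  "increments": [
    [0,0,-10.6,21,-38,10,0.3],
    [0,0,-21.2,42,-76,20,0.3],
    [0,0,-31.8,63,-114,30,0.3],
    [0,0,-42.4,84,-152,40,0.3],
    [0,0,-53,105,-190,43,0.3],
    [0,0,-63.6,126,-228,43,0.3],
    [0,0,-74.2,147,-266,43,0.3],
    [0,0,-84.8,168,-304,43,0.3],
    [0,0,-95.4,190,-343,43,0.3],
    [0,0,-106,211,-381,43,0.3],
    [0,0,-116.6,219,-435,43,0.3],
    [0,0,-127.2,227,-489,43,0.3],
    [0,0,-137.8,235,-543,43,0.3],
    [0,0,-148.4,243,-597,43,0.3],
    [0,0,-159,251,-650,43,0.3],
    [0,0,-169.6,259,-704,43,0.3],
    [0,0,-169.6,267,-758,43,0.3],
    [0,0,-169.6,274,-810,43,0.3],
    [0,0,-169.6,274,-810,43,0.3]
  ]
}}

```text
clock: 3.88
tool_pos: [0.5127, -0.1818, 0.2691]
orientation: [-180.0, 0.0, 79.4]
force: [0.6, 0.5, -0.1]
opening: 0.0612
```

{"name": "carry_out", "arguments": {
  "increments": [
    [0,0,-10.6,0,0,0,0.3],
    [0,0,-21.2,0,0,0,0.3],
    [0,0,-31.8,0,0,0,0.3],
    [0,0,-42.4,0,0,0,0.3],
    [0,0,-53,0,0,0,0.3],
    [0,0,-63.6,0,0,0,0.3],
    [0,0,-74.2,0,0,-5,0.3],
    [0,0,-74.7,0,0,-20,0.3],
    [0,0,-74.7,0,0,-40,0.3],
    [0,0,-74.7,0,0,-60,0.3],
    [0,0,-74.7,0,0,-60,0.3],
    [0,0,-74.7,0,0,-60,0.3]
  ]
}}

```text
clock: 5.38
tool_pos: [0.5131, -0.1877, 0.2098]
orientation: [-179.1, -0.1, 5.7]
force: [0.5, -0.1, 1.0]
opening: 0.0614
```

```bash
python3 - <<'E'
from fit import *
o=ctrl.get_obs(); print(o["joint_pos"].round(1),o["tool_pos"],o["orientation"])
s=ctrl.snapshot("scene");t=ctrl.snapshot("top")
def crop(i,c,w,h,k): 
    x,y=c; return cv2.resize(i[y-h:y+h,x-w:x+w],None,fx=k,fy=k,interpolation=cv2.INTER_CUBIC)
cv2.imwrite("pics/v4.png",np.hstack([crop(s["pixels"],(205,200),40,40,10)[:,:],crop(t["pixels"],(332,214),40,40,10)])[:600])
E
```

```text
[  -0.2    9.3  -16.5   -1.   -64.2 -173.7] [ 0.51314613 -0.18766518  0.20978304] [-1.79125188e+02 -1.21529296e-01  5.72978244e+00]
```

View pics/v4.png

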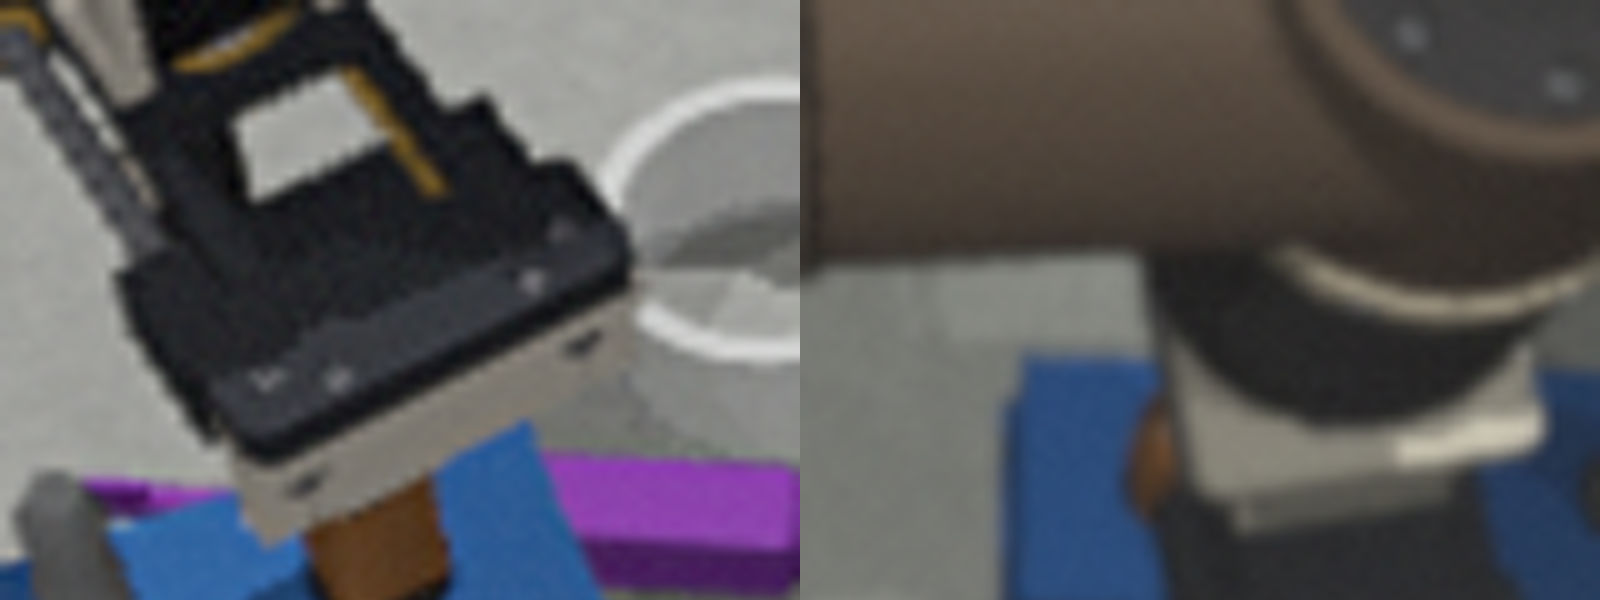

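{"name": "carry_out", "arguments": {
  "increments": [
    [0,0,10.5,0,0,10,0.3],
    [0,0,21,0,0,10,0.3],
    [0,0,31.5,0,0,10,0.3],
    [0,0,42,0,0,10,0.3],
    [0,0,52.5,0,0,10,0.3],
    [0,0,63,0,0,10,0.3],
    [0,0,73.5,0,0,10,0.3],
    [0,0,84,0,0,10,0.3],
    [0,0,94.5,0,0,10,0.3],
    [0,0,105,0,0,10,0.3],
    [0,0,115.5,0,0,10,0.3],
    [0,0,126,0,0,10,0.3],
    [0,0,136.5,0,0,10,0.3],
    [0,0,147,0,0,10,0.3],
    [0,0,157.5,0,0,10,0.3],
    [0,0,168,0,0,10,0.3],
    [0,0,175,0,0,10,0.3],
    [0,0,178,0,0,10,0.3],
    [0,0,178,0,0,10,0.3]
  ]
}}

```text
clock: 7.85
tool_pos: [0.5131, -0.1878, 0.2201]
orientation: [-179.1, -0.0, -176.3]
force: [0.5, -0.4, 0.4]
opening: 0.0611
```

{"name": "carry_out", "arguments": {
  "increments": [
    [0.9,0,0,-0.5,9,0,0.3],
    [0.9,0,0,-0.5,9,0,0.3],
    [0.9,0,0,-0.5,9,-20,0.3],
    [0.9,0,0,-0.5,9,-40,0.3],
    [0.9,0,0,-0.5,9,-55,0.3],
    [0.9,0,0,-0.5,9,-67,0.3],
    [0.9,0,0,-0.5,9,-67,0.3],
    [0.9,0,0,-0.5,9,-67,0.65],
    [0.9,0,0,-0.5,9,-67,0.9],
    [0.9,0,0,-0.5,9,-67,0.9],
    [0.9,0,0,-0.5,9,-67,0.9],
    [0.9,0,0,-0.5,9,-67,0.9],
    [0.9,0,0,-0.5,9,-67,0.9]
  ]
}}

```text
clock: 9.48
tool_pos: [0.5123, -0.1788, 0.1525]
orientation: [-180.0, -0.0, -176.3]
force: [-1.5, 0.9, 1.7]
opening: 0.026
```

{"name": "carry_out", "arguments": {
  "increments": [
    [0,0,0,0,0,10,0.9],
    [0,0,0,0,0,25,0.9],
    [0,0,0,0,0,45,0.9],
    [0,0,0,0,0,70,0.9],
    [0,0,0,0,0,95,0.9],
    [0,0,0,0,0,112,0.9],
    [0,0,0,0,0,112,0.9],
    [0,0,0,1,20,112,0.9],
    [0,0,0,3,55,112,0.9],
    [0,0,0,5,95,112,0.9],
    [0,0,0,7,135,105,0.9],
    [0,0,0,9,180,95,0.9],
    [0,0,0,11,225,85,0.9],
    [0,0,0,13,265,75,0.9],
    [0,0,0,15,300,65,0.9],
    [0,0,0,16,325,60,0.9],
    [0,0,0,17,340,60,0.9],
    [0,0,0,17.5,344,60,0.9],
    [0,0,0,17.5,344,60,0.9],
    [0,0,0,17.5,344,60,0.9]
  ]
}}

```text
clock: 11.98
tool_pos: [0.5299, 0.1645, 0.2126]
orientation: [180.0, -0.0, -176.3]
force: [0.2, 0.4, -1.3]
opening: 0.026
```

```bash
python3 - <<'E'
from fit import *
o=ctrl.get_obs(); print(o["joint_pos"].round(1),o["tool_pos"],o["orientation"],o["force"],o["clock"])
s=ctrl.snapshot("scene");t=ctrl.snapshot("top")
import pickle; pickle.dump((s,t),open("S2.pkl","wb"))
x,y=o["tool_pos"][:2]; tip=[x,y,.082]; print(proj(s,tip),proj(s,[.5298,.1656,.058]),proj(t,tip))
def crop(i,c,w,h,k): 
    x,y=c; return cv2.resize(i[y-h:y+h,x-w:x+w],None,fx=k,fy=k,interpolation=cv2.INTER_CUBIC)
c=proj(s,tip)[0].round().astype(int); print(c)
cv2.imwrite("pics/v5.png",crop(s["pixels"],c,40,30,10))
E
```

```text
[ 37.5   9.9 -15.8  -0.  -64.4 -33.7] [0.52987034 0.16445461 0.21258331] [ 1.79992977e+02 -3.31606102e-02 -1.76310059e+02] [ 0.16933985  0.43724585 -1.33301319] 11.975
[[339.67102069 177.37496927]] [[338.93032654 183.33916248]] [[206.75586101 225.04699955]]
[340 177]
```

View pics/v5.png

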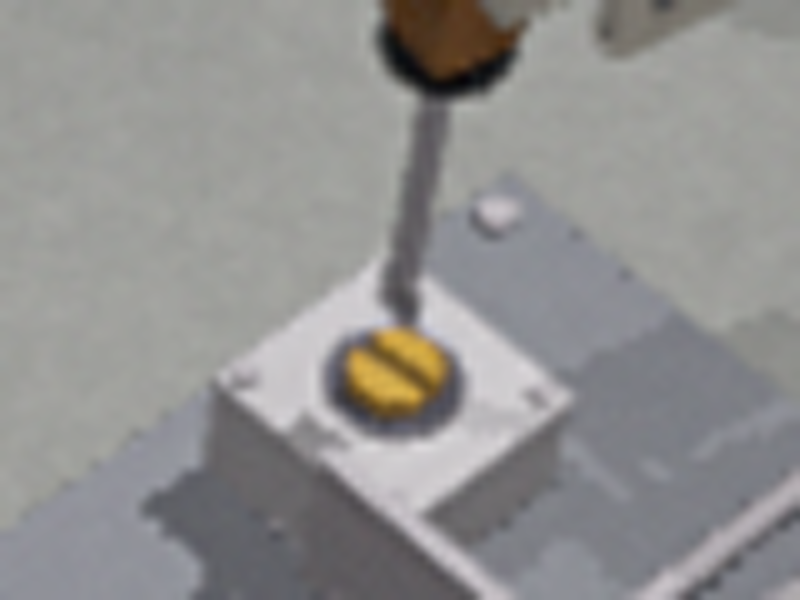

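```bash
python3 - <<'E'
from fit import *
import pickle; s0=pickle.load(open("S.pkl","rb")); s,t=pickle.load(open("S2.pkl","rb")); s0,t0=s0["scene"],s0["top"]
def brass(im,c):
    h=cv2.cvtColor(im["pixels"],cv2.COLOR_BGR2HSV); m=np.zeros(h.shape[:2],np.uint8)
    x,y=c; b=(h[...,1]>100)&(h[...,0]>12)&(h[...,0]<35); m[y-9:y+9,x-9:x+9]=b[y-9:y+9,x-9:x+9]
    pts=cv2.findNonZero(m); e=cv2.moments(cv2.convexHull(pts)); return np.array([e["m10"]/e["m00"],e["m01"]/e["m00"]]),len(pts),cv2.boundingRect(pts)
for n,im,c in(("s0",s0,(339,184)),("s2",s,(339,184)),("t0",t0,(206,228))):
    r=brass(im,c); print(n,r,unproj(im,[r[0]],.058).round(4))
d=np.abs(s["pixels"].astype(int)-s0["pixels"]).sum(2)
x,y=ctrl.get_obs()["tool_pos"][:2]
for z in(.10,.11,.12,.13,.14,.15,.16):
    q=proj(s,[x,y,z])[0]; r=int(round(q[1])); w=d[r,int(q[0])-6:int(q[0])+8].astype(float); w[w<40]=0
    print(z,q.round(2),r,((np.arange(len(w))+int(q[0])-6)*w).sum()/w.sum() if w.sum() else None,w.astype(int).tolist())
E
```

```text
s0 (array([339.21428571, 183.95833333]), 66, (335, 180, 10, 9)) [[0.5318 0.1652 0.058 ]]
s2 (array([339.21428571, 183.95833333]), 66, (335, 180, 10, 9)) [[0.5318 0.1652 0.058 ]]
t0 (array([206.17829457, 227.6124031 ]), 49, (202, 224, 9, 8)) [[0.5272 0.1698 0.058 ]]
0.1 [340.58 172.61] 173 339.6498673740053 [0, 0, 0, 0, 104, 235, 236, 179, 0, 0, 0, 0, 0, 0]
0.11 [341.07 169.92] 170 340.4488017429194 [0, 0, 0, 0, 93, 156, 121, 89, 0, 0, 0, 0, 0, 0]
0.12 [341.57 167.18] 167 341.04741379310343 [0, 0, 0, 0, 0, 133, 176, 155, 0, 0, 0, 0, 0, 0]
0.13 [342.08 164.41] 164 341.6101083032491 [0, 0, 0, 0, 93, 162, 167, 132, 0, 0, 0, 0, 0, 0]
0.14 [342.6  161.59] 162 342.0234042553191 [0, 0, 0, 0, 0, 140, 179, 151, 0, 0, 0, 0, 0, 0]
0.15 [343.12 158.73] 159 342.49393414211437 [0, 0, 0, 0, 109, 189, 164, 115, 0, 0, 0, 0, 0, 0]
0.16 [343.65 155.83] 156 344.2833627278072 [0, 0, 0, 0, 72, 257, 318, 323, 273, 218, 139, 101, 0, 0]
```

{"name": "carry_out", "arguments": {
  "increments": [
    [0,0,0,0,3,-8,0.9],
    [0,0,0,0,3,-15,0.9],
    [0,0,0,0,3,-20,0.9],
    [0,0,0,0,3,-22,0.9],
    [0,0,0,0,3,-24,0.9],
    [0,0,0,0,3,-25,0.9],
    [0,0,0,0,3,-25.5,0.9],
    [0,0,0,0,3,-25.5,0.9]
  ]
}}

```text
clock: 13.08
tool_pos: [0.53, 0.1682, 0.1872]
orientation: [180.0, -0.0, -176.3]
force: [-0.4, -0.7, 1.7]
opening: 0.0254
```

{"name": "carry_out", "arguments": {
  "increments": [
    [0,0,3,0,0,0,0.9],
    [0,0,6,0,0,0,0.9],
    [0,0,8,0,0,0,0.9],
    [0,0,10,0,0,0,0.9],
    [0,0,12,0,0,0,0.9],
    [0,0,14,0,0,0,0.9],
    [0,0,14,0,0,0,0.9]
  ]
}}

```text
clock: 13.95
tool_pos: [0.5297, 0.1683, 0.1865]
orientation: [180.0, -0.1, -162.2]
force: [-0.6, 1.0, -1.8]
opening: 0.0256
```

{"name": "carry_out", "arguments": {
  "increments": [
    [0,0,0,0,0,-2,0.9],
    [0,0,0,0,0,-4,0.9],
    [0,0,0,0,0,-5.5,0.9],
    [0,0,0,0,0,-6.5,0.9],
    [0,0,0,0,0,-6.5,0.9]
  ]
}}

```text
clock: 14.58
tool_pos: [0.5298, 0.1683, 0.1805]
orientation: [180.0, -0.0, -162.3]
force: [-0.6, -1.0, 1.1]
opening: 0.0256
```

{"name": "carry_out", "arguments": {
  "increments": [
    [0,0,3,0,0,-0.6,0.9],
    [0,0,9,0,0,-0.6,0.9],
    [0,0,15,0,0,-0.6,0.9],
    [0,0,21,0,0,-0.6,0.9],
    [0,0,27,0,0,-0.6,0.9],
    [0,0,33,0,0,-0.6,0.9],
    [0,0,39,0,0,-0.6,0.9],
    [0,0,45,0,0,-0.6,0.9],
    [0,0,51,0,0,-0.6,0.9],
    [0,0,57,0,0,-0.6,0.9],
    [0,0,63,0,0,-0.6,0.9],
    [0,0,69,0,0,-0.6,0.9],
    [0,0,75,0,0,-0.6,0.9],
    [0,0,81,0,0,-0.6,0.9],
    [0,0,87,0,0,-0.6,0.9],
    [0,0,93,0,0,-0.6,0.9],
    [0,0,99,0,0,-0.6,0.9],
    [0,0,105,0,0,-0.6,0.9],
    [0,0,110,0,0,-0.6,0.9],
    [0,0,110,0,0,-0.6,0.9]
  ]
}}

```text
clock: 17.08
tool_pos: [0.5294, 0.1695, 0.1804]
orientation: [-179.9, 0.1, -52.2]
force: [-5.2, 4.7, 5.9]
opening: 0.0258
```

```bash
python3 - <<'E'
from fit import *
import pickle
p=np.load("jig.npy"); o=ctrl.get_obs(); print(o["joint_pos"].round(1),o["tool_pos"],o["force"],o["moment"])
s=ctrl.snapshot("scene"); t=ctrl.snapshot("top"); pickle.dump((s,t),open("S3.pkl","wb"))
A=cv2.resize(s["pixels"][194:230,365:415],None,fx=12,fy=12,interpolation=cv2.INTER_CUBIC)
cv2.imwrite("pics/v6.png",A)
for im in(s,t):
  for l in("mark","pointer"): print(l,[((np.array(q["centre"])).round(4).tolist(),((np.array(q["centre"])[:2]-p[:2])@rot(p[2])).round(4).tolist(),q["confidence"]) for q in ctrl.search_frame(im,l)[:2]])
E
```

```text
[ 37.9  11.4 -18.3  -0.1 -60.2  89.9] [0.52938998 0.16946742 0.18039995] [-5.17641613  4.72824707  5.94690263] [ 2.58954023  2.82594389 -0.04009329]
mark [([0.6648, 0.2448, 0.0486], [0.089, 0.078], 0.48)]
pointer [([0.6423, 0.1673, 0.0484], [0.0502, 0.0072], 0.8)]
mark []
pointer [([0.637, 0.1672, 0.0663], [0.045, 0.0083], 0.46), ([0.4908, -0.2299, 0.1155], [-0.1839, -0.3476], 0.2)]
```

View pics/v6.png

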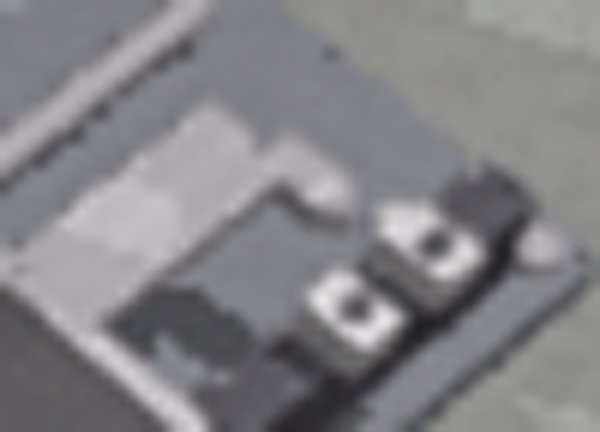

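```bash
python3 - <<'E'
from fit import *
import pickle
p=np.load("jig.npy"); s,t=pickle.load(open("S3.pkl","rb")); s0=pickle.load(open("S.pkl","rb"))["scene"]
px=lambda P:(np.array(P,float)+.5)/12-.5+[365,194]
inj=lambda w:(w[:,:2]-p[:2])@rot(p[2])
print("mark tip,ptr tip,holeP,holeB",inj(unproj(s,px([[375,209],[350,207],[435,245],[355,308]]),.05)).round(4).tolist())
# pointer motion by template
a=cv2.cvtColor(s0["pixels"],6);b=cv2.cvtColor(s["pixels"],6)
k=8;U=lambda i:cv2.resize(i[180:240,350:420],None,fx=k,fy=k,interpolation=cv2.INTER_CUBIC)
a,b=U(a),U(b); x0,y0=(365-350)*k+165-10,(194-180)*k+100
T=a[y0:y0+62,x0:x0+72]; r=cv2.matchTemplate(b,T,cv2.TM_CCOEFF_NORMED); _,v,_,l=cv2.minMaxLoc(r)
d=(np.array(l)-[x0,y0])/k; q=np.array([390.,212.]); print("shift px",d,v,np.diff(inj(unproj(s,[q,q+d],.05)),axis=0))
# template of pointer vs mark: draw predicted x-line through each y
V=cv2.resize(s["pixels"][194:230,375:415],None,fx=18,fy=18,interpolation=cv2.INTER_CUBIC)
for y in(.076,.078,.080,.082,.084):
    e=(proj(s,tow(p,[[.07,y,.05],[.105,y,.05]]))-[375,194]+.5)*18-.5
    cv2.line(V,*[tuple(int(c) for c in z) for z in e],(0,0,255) if y==.08 else (0,200,0),1)
cv2.imwrite("pics/v7.png",V[:600])
E
```

```text
mark tip,ptr tip,holeP,holeB [[0.0822, 0.0809], [0.0787, 0.0774], [0.0955, 0.0835], [0.0956, 0.0601]]
shift px [ 2.125 -1.75 ] 0.9737792611122131 [[-0.00022943  0.00767882]]
```

View pics/v7.png

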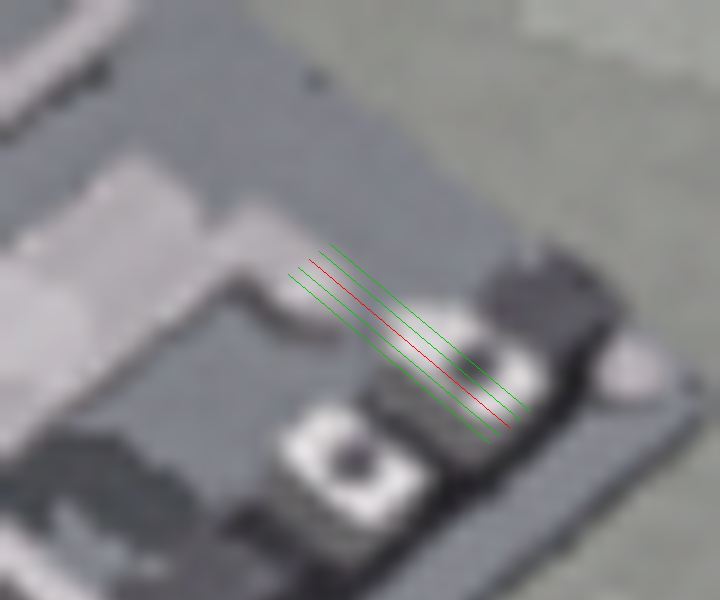

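{"name": "carry_out", "arguments": {
  "increments": [
    [0,0,6,0,0,0,0.9],
    [0,0,12,0,0,0,0.9],
    [0,0,18,0,0,0,0.9],
    [0,0,24,0,0,0,0.9],
    [0,0,30,0,0,0,0.9],
    [0,0,36,0,0,0,0.9],
    [0,0,42,0,0,0,0.9],
    [0,0,42,0,0,0,0.9]
  ]
}}

```text
clock: 18.38
tool_pos: [0.5287, 0.1688, 0.1803]
orientation: [-179.9, 0.1, -10.2]
force: [-7.9, 4.4, 8.1]
opening: 0.0256
```

```bash
python3 - <<'E'
from fit import *
import pickle
p=np.load("jig.npy"); o=ctrl.get_obs(); print(o["joint_pos"].round(1),o["tool_pos"],o["force"])
I=[ctrl.snapshot("scene") for _ in range(4)]; s=dict(I[0]); s["pixels"]=np.mean([i["pixels"] for i in I],0).astype(np.uint8); pickle.dump(s,open("S4.pkl","wb"))
V=cv2.resize(s["pixels"][194:226,375:415],None,fx=18,fy=18,interpolation=cv2.INTER_CUBIC); W=V.copy()
for y in(.080,.082,.084):
    e=(proj(s,tow(p,[[.07,y,.05],[.105,y,.05]]))-[375,194]+.5)*18-.5
    cv2.line(W,*[tuple(int(c) for c in z) for z in e],(0,0,255) if y==.082 else (0,200,0),1)
cv2.imwrite("pics/v8.png",W[:600])
E
```

```text
[ 3.79e+01  1.14e+01 -1.84e+01 -1.00e-01 -6.03e+01  1.32e+02] [0.52866302 0.16883573 0.18033059] [-7.91079949  4.37866901  8.0568229 ]
```

View pics/v8.png

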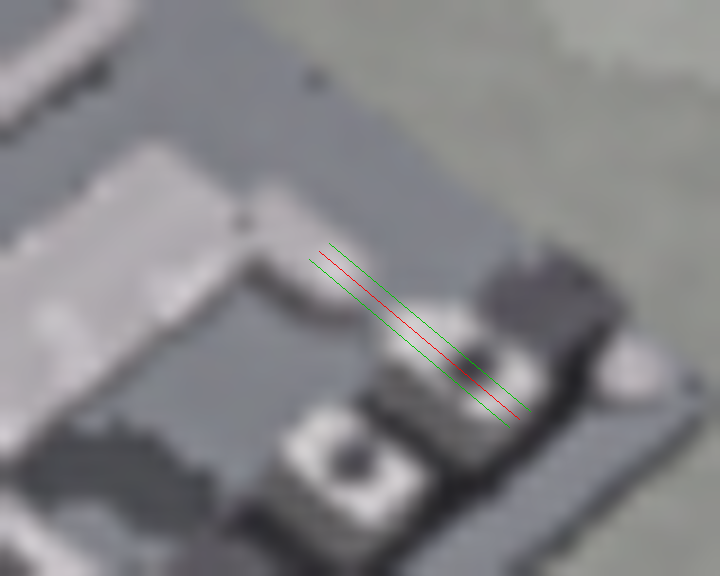

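```bash
python3 - <<'E'
from fit import *
import pickle
p=np.load("jig.npy"); s=pickle.load(open("S4.pkl","rb"))
I=[ctrl.snapshot("top") for _ in range(4)]; t=dict(I[0]); t["pixels"]=np.mean([i["pixels"] for i in I],0).astype(np.uint8); pickle.dump(t,open("T4.pkl","wb"))
out=[]
for im,k in((s,20),(t,20)):
    c=proj(im,tow(p,[.084,.080,.05]))[0].round().astype(int); x,y=c-[10,12]; print(x,y)
    V=cv2.resize(im["pixels"][y:y+24,x:x+20],None,fx=k,fy=k,interpolation=cv2.INTER_LANCZOS4)
    V=cv2.normalize(V,None,0,255,cv2.NORM_MINMAX)
    # short jig-x ticks along left border only (direction reference)
    e=(proj(im,tow(p,[[.06,.105,.05],[.10,.105,.05]]))-[x,y]+.5)*k; cv2.line(V,*[tuple(int(v) for v in z) for z in e],(0,0,255),1)
    out.append(V)
cv2.imwrite("pics/v9.png",np.hstack(out))
E
```

```text
386 200
169 173
```

View pics/v9.png

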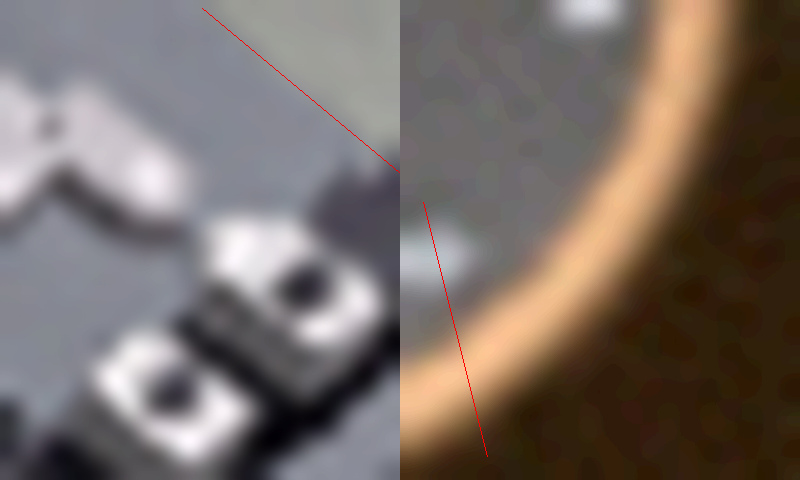

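{"name": "carry_out", "arguments": {
  "increments": [
    [0,0,0,0,0,4,0.9],
    [0,0,0,0,0,10,0.9],
    [0,0,0,0,0,25,0.9],
    [0,0,-5,0,0,50,0.9],
    [0,0,-15,-1,-15,75,0.9],
    [0,0,-25,-3,-45,92,0.9],
    [0,0,-35,-5,-80,92,0.9],
    [0,0,-45,-7,-120,92,0.9],
    [0,0,-55,-9,-160,92,0.9],
    [0,0,-65,-11,-200,92,0.9],
    [0,0,-75,-13,-240,92,0.9],
    [0,0,-85,-15,-280,92,0.9],
    [0,0,-95,-16,-315,92,0.9],
    [0,0,-105,-17,-335,92,0.9],
    [0,0,-115,-17,-346,92,0.9],
    [0,0,-125,-17,-346,92,0.9],
    [0,0,-135,-17,-346,92,0.9],
    [0,0,-145,-17,-346,92,0.9],
    [0,0,-155,-17,-346,92,0.9],
    [0,0,-165,-17,-346,92,0.9]
  ]
}}

```text
clock: 21.28
tool_pos: [0.5129, -0.1784, 0.2732]
orientation: [-179.9, 0.0, -175.6]
force: [0.9, -0.2, -1.7]
opening: 0.0258
```

```bash
python3 - <<'E'
from fit import *
import pickle
p=np.load("jig.npy"); o=ctrl.get_obs(); print(o["clock"],o["joint_pos"].round(1),o["tool_pos"],o["orientation"],o["force"])
S={}
for n in("scene","top"):
    I=[ctrl.snapshot(n) for _ in range(5)]; t=dict(I[0]); t["pixels"]=np.mean([i["pixels"] for i in I],0).round().astype(np.uint8); S[n]=t
pickle.dump(S,open("S5.pkl","wb"))
out=[]; k=24
for n in S:
    im=S[n]; c=proj(im,tow(p,[.084,.075,.05]))[0].round().astype(int); x,y=c-[8,9]; print(n,x,y)
    V=cv2.resize(im["pixels"][y:y+20,x:x+16],None,fx=k,fy=k,interpolation=cv2.INTER_CUBIC)
    V=cv2.normalize(V,None,0,255,cv2.NORM_MINMAX)
    e=(proj(im,tow(p,[[.06,.10,.05],[.12,.10,.05]]))-[x,y]+.5)*k; cv2.line(V,*[tuple(int(v) for v in z) for z in e],(0,0,255),1)
    for d in(.07,.08,.09): 
        e=(proj(im,tow(p,[.084,d,.05]))[0]-[x,y]+.5)*k; cv2.circle(V,tuple(int(v) for v in e),2,(0,255,0),-1)
    out.append(V)
cv2.imwrite("pics/v10.png",np.hstack(out))
E
```

```text
21.275 [  1.5   6.5 -11.8   0.1 -71.7   2.8] [ 0.51290119 -0.1783584   0.27315672] [-1.79945804e+02  6.96772698e-03 -1.75600443e+02] [ 0.86878043 -0.1665931  -1.67861653]
scene 387 204
top 173 176
```

View pics/v10.png

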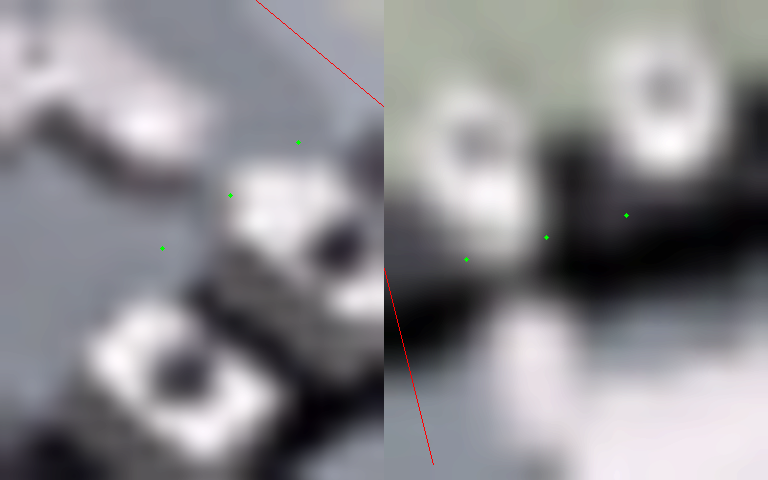

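```bash
python3 - <<'E'
from fit import *
import pickle
p=np.load("jig.npy"); S=pickle.load(open("S5.pkl","rb")); s,t=S["scene"],S["top"]
o=np.array([.082,.08,.05])
def J(im): return np.array([(proj(im,tow(p,o+e))-proj(im,tow(p,o-e)))[0]/.002 for e in np.eye(3)*.001]).T
A=np.vstack([J(s),J(t)]); print((A/1000).round(3))
for n,a,b in(("hole-ptr",[138,108],[-50,-160]),("mark-ptr",[32,48],[-17,-38]),("hole-mark",[106,60],[-33,-122]),("holeB-mark",[-50,195],[157,-175])):
    y=np.r_[a,b]/24; r=np.linalg.lstsq(A,y,rcond=None); print(n,(r[0]*1000).round(2),"resid px",(A@r[0]-y).round(2))
E
```

```text
[[ 0.317  0.285  0.089]
 [ 0.266 -0.22  -0.24 ]
 [-0.081 -0.332 -0.07 ]
 [-0.317  0.092 -0.088]]
hole-ptr [19.14 -0.59  3.33] resid px [ 0.44 -0.07  0.5   0.25]
mark-ptr [ 5.37  0.46 -2.61] resid px [ 0.27 -0.04  0.3   0.15]
hole-mark [13.77 -1.06  5.94] resid px [ 0.17 -0.03  0.2   0.1 ]
holeB-mark [ 14.43 -24.51   4.67] resid px [ 0.09 -0.02  0.1   0.05]
```

```bash
python3 - <<'E'
from fit import *
import pickle
from scipy.ndimage import map_coordinates
p=np.load("jig.npy"); S=pickle.load(open("S5.pkl","rb"))
ys=np.arange(.045,.1001,.0005)
for n in S:
    g=cv2.cvtColor(S[n]["pixels"],6).astype(float)
    for x in(.068,.071,.074,.077,.080,.083,.086,.092,.095,.098):
        q=proj(S[n],tow(p,np.c_[np.full(len(ys),x),ys,np.full(len(ys),.05)]))
        v=map_coordinates(g,[q[:,1],q[:,0]],order=3)
        print(n,x,v[::2].round().astype(int).tolist())
E
```

```text
scene 0.068 [109, 110, 111, 112, 113, 115, 118, 119, 120, 120, 119, 115, 112, 112, 114, 114, 112, 111, 111, 113, 114, 115, 118, 120, 118, 108, 96, 86, 85, 95, 116, 140, 160, 169, 172, 173, 173, 173, 171, 167, 159, 148, 137, 130, 127, 127, 128, 129, 129, 129, 128, 128, 128, 130, 133, 138]
scene 0.071 [130, 130, 130, 130, 130, 130, 131, 130, 130, 130, 130, 129, 129, 130, 130, 130, 130, 130, 130, 132, 132, 133, 134, 133, 126, 115, 101, 90, 86, 93, 110, 134, 159, 177, 188, 191, 190, 187, 182, 176, 166, 154, 142, 133, 129, 128, 128, 129, 129, 128, 128, 130, 134, 139, 143, 144]
scene 0.074 [130, 131, 130, 129, 129, 129, 129, 129, 129, 129, 129, 129, 129, 128, 128, 129, 129, 130, 130, 131, 132, 133, 133, 132, 127, 117, 103, 89, 82, 86, 103, 130, 158, 181, 196, 201, 198, 191, 183, 175, 167, 158, 148, 138, 131, 128, 128, 129, 129, 129, 129, 132, 136, 142, 145, 146]
scene 0.077 [124, 131, 132, 132, 131, 130, 129, 128, 128, 128, 128, 128, 128, 129, 129, 130, 131, 131, 131, 131, 131, 131, 131, 131, 128, 122, 114, 104, 97, 95, 99, 110, 125, 141, 155, 164, 166, 162, 156, 150, 146, 142, 138, 134, 1
[... 3595 characters left out ...]
, 86, 78, 71, 67, 65, 67, 73, 83, 96, 112, 128, 141, 149, 153, 155, 154, 152, 150, 146, 139, 131, 120, 110, 101, 94, 89, 86, 85, 85, 85]
top 0.095 [94, 93, 92, 90, 87, 84, 82, 83, 89, 99, 113, 127, 137, 139, 137, 134, 133, 134, 137, 141, 143, 143, 137, 128, 118, 108, 99, 92, 88, 85, 84, 84, 87, 94, 103, 113, 122, 127, 129, 130, 130, 131, 134, 139, 143, 145, 141, 134, 125, 117, 110, 105, 103, 102, 102, 102]
top 0.098 [112, 111, 111, 110, 109, 107, 106, 106, 108, 114, 122, 131, 135, 133, 128, 123, 118, 118, 122, 129, 135, 138, 137, 133, 127, 121, 116, 112, 110, 109, 108, 108, 110, 114, 121, 127, 129, 127, 122, 118, 115, 115, 119, 127, 135, 139, 139, 136, 131, 127, 123, 121, 120, 119, 119, 118]
```

{"name": "carry_out", "arguments": {
  "increments": [
    [0,0,0,-0.6,-0.4,-5,0.9],
    [0,0,0,-0.6,-0.4,-15,0.9],
    [0,0,0,-0.6,-0.4,-22,0.9],
    [0,0,0,-0.6,-0.4,-27,0.9],
    [0,0,0,-0.6,-0.4,-32,0.9],
    [0,0,0,-0.6,-0.4,-36,0.9],
    [0,0,0,-0.6,-0.4,-36,0.9]
  ]
}}

```text
clock: 22.65
tool_pos: [0.5121, -0.1782, 0.2355]
orientation: [180.0, -0.1, -175.3]
force: [-0.0, -0.5, -1.0]
opening: 0.026
```

{"name": "carry_out", "arguments": {
  "increments": [
    [0,0,0,0,-0.5,-12,0.9],
    [0,0,0,0,-0.5,-27,0.9],
    [0,0,0,0,-0.5,-42,0.9],
    [0,0,0,0,-0.5,-57,0.9],
    [0,0,0,0,-0.5,-70,0.9],
    [0,0,0,0,-0.5,-77,0.9],
    [0,0,0,0,-0.5,-81,0.9],
    [0,0,0,0,-0.5,-82,0.9],
    [0,0,0,0,-0.5,-82,0.9]
  ]
}}

```text
clock: 23.78
tool_pos: [0.5125, -0.1787, 0.1541]
orientation: [-180.0, -0.0, -175.3]
force: [-0.1, -0.2, -1.2]
opening: 0.0259
```

{"name": "carry_out", "arguments": {
  "increments": [
    [0,0,0,0,0,-1.3,0.9],
    [0,0,0,0,0,-1.3,0.6],
    [0,0,0,0,0,-1.3,0.3],
    [0,0,0,0,0,-1.3,0.3],
    [0,0,0,0,0,-1.3,0.3],
    [0,0,0,0,0,10,0.3],
    [0,0,0,0,0,30,0.3],
    [0,0,0,0,0,60,0.3],
    [0,0,0,0,0,90,0.3],
    [0,0,0,0,0,120,0.3],
    [0,0,0,-20,40,120,0.3],
    [0,0,0,-40,90,120,0.3],
    [0,0,0,-60,140,120,0.3],
    [0,0,0,-70,190,120,0.3],
    [0,0,0,-80,240,120,0.3],
    [0,0,0,-80,240,120,0.3]
  ]
}}

```text
clock: 25.78
tool_pos: [0.4319, 0.064, 0.2749]
orientation: [179.9, 0.1, -175.0]
force: [0.6, 0.0, -0.1]
opening: 0.0614
```

```bash
python3 - <<'E'
from fit import *
import pickle
S0=pickle.load(open("S.pkl","rb")); S5=pickle.load(open("S5.pkl","rb"))
o=ctrl.get_obs(); print(o["clock"],o["tool_pos"],o["force"],o["opening"])
s=ctrl.snapshot("scene"); t=ctrl.snapshot("top")
d=lambda a,b,r:np.abs(a[r].astype(int)-b[r]).mean().round(2)
r=(slice(194,230),slice(365,415)); print("rail vs S5",d(s["pixels"],S5["scene"]["pixels"],r))
cv2.imwrite("pics/v11.png",np.hstack([cv2.resize(s["pixels"][150:270,100:300],(400,240)),cv2.resize(S0["scene"]["pixels"][150:270,100:300],(400,240))]))
E
```

```text
25.775 [0.43189    0.0639822  0.27490103] [ 0.62509544  0.01365467 -0.09594251] 0.06140072503454268
rail vs S5 8.06
```

View pics/v11.png

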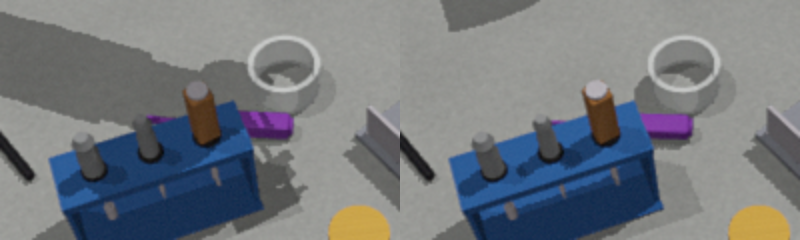

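```bash
python3 - <<'E'
from fit import *
import pickle
a=pickle.load(open("S5.pkl","rb"))["scene"]["pixels"]; b=ctrl.snapshot("scene")["pixels"]; k=8
U=lambda i:cv2.resize(cv2.cvtColor(i,6)[190:232,360:418],None,fx=k,fy=k,interpolation=2)
A,B=U(a),U(b)
for n,x,y in(("ptr",384,200),("clipP",394,207)):
    X,Y=(x-360)*k,(y-190)*k; r=cv2.matchTemplate(B,A[Y:Y+80,X:X+90],5); _,v,_,l=cv2.minMaxLoc(r); print(n,(np.array(l)-[X,Y])/k,v)
ctrl.close_job()
E
```

```text
ptr [0. 0.] 0.9968796372413635
clipP [0. 0.] 0.9652249217033386
the job is handed in; nothing more can be done
```

The pointer is set opposite the pointed clip as closely as the cameras could resolve. The flat screwdriver is back upright in its own rack hole, and the job is handed in at about 26 s.

- **Turning the screw:** I found the slot with a light press of about 3 N. The blade dropped in after about 14° of turning, and I seated it on the slot floor. Two turns totalling about 152° anticlockwise moved the pointer about 11 mm towards +y.
- **Pointer position:** With the driver lifted clear, the top picture put the pointer about 0.3–0.5 mm short of the clip's point.
- **Disagreement between views:** The scene view was less certain. By-eye readings in it ranged from about 1 mm short to 2 mm past. Combining both views gave results between 0.6 mm past and 0.5 mm short, so I judged it inside the 2 mm limit and did not re-insert the blade.
- **Last checks:** The pointer and clip had not shifted between lifting the blade out and hand-in. In the last picture the screwdriver stands in its original hole, with the other rack tools where they began. The gripper was open and clear of everything.
- **Loose look-alike:** The purple tool fell over before the arm first moved. It is not part of the job, and I left it alone.

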